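# Push the strayed tea glasses back into the row

## Task

Two of the four tea glasses have strayed out on the ledge. With the fingers, gently push each one along the surface onto a free tile of the row (either glass to either tile), centred on the tile and up against the blue kerb, so that the four stand in line again. Only push them - do not lift or tip them - and leave the other two glasses, the teapot, the sugar jar and the coaster where they are.

Things in the scene. Friction and masses are not known exactly. Their poses are not given: they have to be found in the camera images.
- stray_a: clear tea glass, open at the top, straight-sided: outer diameter 58 mm, 72 mm tall, wall 3 mm, about 140 g, brass bands at foot and rim and a white etched zigzag. Origin at the centre of its underside, z up its axis. It has strayed, standing out of the row on the robot's side of it, to the left (+y).
- stray_b: clear tea glass, open at the top, straight-sided: outer diameter 58 mm, 72 mm tall, wall 3 mm, about 140 g, brass bands at foot and rim and a white etched zigzag. Origin at the centre of its underside, z up its axis. It has strayed, standing out of the row on the robot's side of it, to the right (-y).
- place_a: free place in the row of glasses: a green square tile 56 mm wide, flush with the surface, with a small yellow diamond at its centre (only the two free places have the diamond). Origin at the tile's centre on the surface; +x points square to the kerb, towards it; y along the row. The kerb's face is 30 mm beyond the origin, so a glass centred here stands 1 mm off the kerb. Fixed during the run; the two tiles may be any two of the row's four.
- place_b: free place in the row of glasses: a green square tile 56 mm wide, flush with the surface, with a small yellow diamond at its centre (only the two free places have the diamond). Origin at the tile's centre on the surface; +x points square to the kerb, towards it; y along the row. The kerb's face is 30 mm beyond the origin, so a glass centred here stands 1 mm off the kerb. Fixed during the run; the two tiles may be any two of the row's four.
- kerb: fixed blue tile kerb, 420 mm long, 18 mm thick, 22 mm high, with the four green tiles of the row in front of it. Origin at the middle of the row on the surface: the tiles' centres lie at y = -150, -50, 50 and 150 mm, x = 0; the kerb's near face is at x = +30 mm. +x points from the row square to the kerb (away from the robot); y along the row.
- row_glass_a: clear tea glass, open at the top, straight-sided: outer diameter 58 mm, 72 mm tall, wall 3 mm, about 140 g, brass bands at foot and rim and a white etched zigzag. Origin at the centre of its underside, z up its axis. It already stands on a tile in the row; leave it.
- row_glass_b: clear tea glass, open at the top, straight-sided: outer diameter 58 mm, 72 mm tall, wall 3 mm, about 140 g, brass bands at foot and rim and a white etched zigzag. Origin at the centre of its underside, z up its axis. It already stands on a tile in the row; leave it.
- teapot: stainless teapot, 116 mm wide body, about 177 mm tall with its lid flipped upright, with a spout reaching 108 mm from its axis (-y) and a handle 93 mm from it (+y), loose on a round aluminium tray (280 mm across) to the right. Origin at the centre of its underside, 6 mm above the surface. Leave it.
- sugar_jar: red plastic sugar jar with a white cap, 72 mm diameter, 105 mm tall, on the left. Origin at the centre of its underside. Leave it.
- coaster: round wooden coaster, 96 mm diameter, 9 mm thick, on the left. Origin at the centre of its underside. Leave it.
Mind the look-alikes: they are no part of the job. Leave any purple look-alike of the stray_a alone. What is shaped like the stray_b but purple is not meant.

How it is judged (in metres and radians):
At the end, for the whole second after the job is handed in: each strayed glass stands upright (within 0.08 rad) and at rest on a different free tile, its centre within 6 mm of the tile's centre towards or from the kerb and within 13 mm of it along the row; the two row glasses are within 10 mm, and teapot, jar and coaster within 15 mm, of where they were ((((x of stray_a in the frame of place_a between -0.006 and 0.006 m and y of stray_a in the frame of place_a between -0.013 and 0.013 m) and (x of stray_b in the frame of place_b between -0.006 and 0.006 m and y of stray_b in the frame of place_b between -0.013 and 0.013 m)) or ((x of stray_a in the frame of place_b between -0.006 and 0.006 m and y of stray_a in the frame of place_b between -0.013 and 0.013 m) and (x of stray_b in the frame of place_a between -0.006 and 0.006 m and y of stray_b in the frame of place_a between -0.013 and 0.013 m))) and angle between each of stray_a, stray_b's own z axis and vertical below 0.08 rad and height (world z) of each of stray_a, stray_b below 0.004 m and linear speed of each of stray_a, stray_b below 0.01 m/s and distance of each of row_glass_a, row_glass_b from where it was at the start of the episode below 0.01 m and distance of each of teapot, sugar_jar, coaster from where it was at the start of the episode below 0.015 m); the robot touches nothing.
It fails at once if a strayed glass is lifted more than 10 mm off the surface (height (world z) of any of stray_a, stray_b above 0.01 m).
It fails at once if a strayed glass is tipped more than 0.3 rad (angle between any of stray_a, stray_b's own z axis and vertical above 0.3 rad).
It fails at once if a strayed glass is squeezed or shoved with more than 35 N (contact force between the arm and stray_a above 35 N or contact force between the arm and stray_b above 35 N).
It fails at once if a row glass is moved by more than 10 mm, or the teapot, jar or coaster by more than 15 mm (distance of any of row_glass_a, row_glass_b from where it was at the start of the episode above 0.01 m or distance of any of teapot, sugar_jar, coaster from where it was at the start of the episode above 0.015 m).
It also fails if it takes over 69 s, if anything falls off the work surface, if the arm or the gripper's body presses on something with over 40 N, if the wrist force passes 120 N, or if a joint passes its speed limit or range.

## Robot

A 6-joint arm with a two-finger parallel gripper is mounted at the origin on the work surface. World frame = base frame: x ahead of the robot, y to its left, z up, the work surface at z = 0. Lengths are in m, angles in degrees, forces in N, time in s.
With the tool pointing down it reaches from about 0.35 to 0.875 m from the base axis. Payload 4.2 kg.
Tool frame: the origin (TCP) lies between the finger pads; the fingertips stand 25 mm ahead of it and the grasp point (between the pads) lies 6 mm ahead of it (r.tips_ahead is the distance from the TCP to the fingertips, in m); z points along the fingers, y is the direction in which the jaws open and shut (so a half turn about z gives the same grasp; the last joint's range is limited). The gripper opens to 87 mm and grips with 3 to 60 N. Pads are 19 mm wide; open, the fingers measure 117 mm over their backs; the gripper's body (75 mm by 190 mm) begins 51 mm behind the grasp point.
Start: joints at [86.436, 22.042, 0.453, 0, -68.411, -14.817], TCP at [0.197, 0.593, 0.217] pointing down, gripper open.
Joint ranges: [-179.83, 179.83], [-69.29, 118.12], [-61.27, 80.66], [-181.25, 117.63], [-171.15, -9.14], [-177.46, 177.46]. Speed limits (degrees/s): [159.86, 159.86, 180, 180, 180, 180].

## Interface

Orientations are given as a 3x3 rotation matrix whose columns are the frame's x, y, z axes.
In Python, from station import r, vision, finish_job gives the robot as it stands.
- The arm moves only by the shell command python3 -m jog 'ROWS'. ROWS is a JSON object of lists of equal length, an entry for each row: "rot": the turn, a rotation vector about the world's x, y, z in degrees, a list of three; "delta_pos": the shift along the world's x, y, z in mm, a list of three; "grip": the opening in per cent of the stroke, from 0 (shut) to 100 (fully open). A call has 1 to 10 rows; each row shifts and turns the commanded pose from where the row before left it; what a row does not reach is not made up. A row lasts 1/12 s, in which the tool goes at most 41.7 mm and 7.16 degrees, less where a joint would pass 70% of its speed; a pose out of reach is approached as far as the arm can. A call with a gripper value outside its range is refused whole. The fingers move at their own pace and stop on an object; the grip force is fixed at half the most. Time passes only in rows, so rows that do not move let the fingers close. It gives the time, the measured TCP pose, the force and the opening at its end, in the units of the state.
- r.sense(): the state, without advancing time (a new reading comes with each control period).
- vision.capture(name): name is "scene" or "top" or "wrist"; returns a dict with "frame" (480x640x3 uint8, red, green, blue), "K" (3x3 intrinsics, pixels), "k1" (the pictures are not rectified: a ray, as slopes to the right and down, at radius r is drawn at 1 + k1 r^2 times it, then the intrinsics apply), "xyz" and "orientation" of the camera in the world. Camera axes: x right, y up, looking along -z (the intrinsics and any distortion apply to the point x, -y, -z); pixel columns grow to the right and rows downward; lengths in m; the calibration is good to about 2 mm. A picture is of the moment at which its call begins. There is no depth.
- finish_job(): hands the job in, once; it reports no verdict.
The state is a dict: "time_s": time; "joints": joint angles; "joint_velocities": joint speeds; "effort": joint torques, N m; "tcp_pos": TCP position; "ee_rot": TCP orientation; "wrist_force": force on the tool from outside, world axes, zero at the start; "moment": the same for the moment, N m; "gripper_width": opening from 0.0 (shut) to 1.0 (fully open).
Only numpy, scipy, OpenCV 4.12 (cv2) and the standard library are available. Lean on these libraries where they do the work, as an engineer would, in place of code of your own. Each camera call takes 0.05 s, during which the arm holds its last target. There are 200 camera calls.

## Working session

There is one attempt and no reset: what is moved stays moved. The work goes in short steps, Python scripts to look and compute and a shell command to move; the robot and the scene stay as the last step left them, time stands still between calls to the robot, and variables do not carry over. Pictures are saved under pics/ and viewed, about 8 in all and at most 12, crops included, and the job is handed in when it is done.

```bash
mkdir -p pics; cat > h.py <<'E'
import numpy as np, cv2
from station import r, vision
def grab(n,fn=None):
    c=vision.capture(n)
    if fn: cv2.imwrite('pics/'+fn,c['frame'][:,:,::-1])
    return c
def pix2w(c,u,v,z=0.):
    K=np.array(c['K']);d=np.array([(u-K[0,2])/K[0,0],(v-K[1,2])/K[1,1]])
    s=d.copy()
    for _ in range(30): s=d/(1+c['k1']*(s@s))
    R=np.array(c['orientation']);w=R@np.array([s[0],-s[1],-1]);p=np.array(c['xyz'])
    return p+w*(z-p[2])/w[2]
def w2pix(c,P):
    R=np.array(c['orientation']);q=R.T@(np.array(P)-np.array(c['xyz']))
    s=np.array([q[0],-q[1]])/-q[2]; s=s*(1+c['k1']*(s@s));K=np.array(c['K'])
    return np.array([K[0,0]*s[0]+K[0,2],K[1,1]*s[1]+K[1,2]])
E
python3 - <<'E'
from h import *
for n in('scene','top'):
    c=grab(n,n+'0.png');print(n,c['xyz'],np.round(c['orientation'],3).tolist(),c['k1'],c['K'])
s=r.sense();print(s['time_s'],s['tcp_pos'],s['ee_rot'],s['gripper_width'])
E
```

```text
scene [ 1.8496955  -0.27455348  0.86855499] [[0.179, -0.532, 0.827], [0.984, 0.089, -0.155], [0.009, 0.842, 0.54]] -0.20104482547161093 [[606.13054289   0.         323.70916039]
 [  0.         606.13054289 232.17760296]
 [  0.           0.           1.        ]]
top [ 0.46446455 -0.0289806   1.33237758] [[0.005, 0.996, -0.085], [-1.0, 0.004, -0.006], [-0.006, 0.085, 0.996]] -0.029742079065065485 [[606.2909971    0.         326.24496171]
 [  0.         606.2909971  241.98768018]
 [  0.           0.           1.        ]]
0.1 [0.19687578 0.59260755 0.21636773] [[ 9.48938226e-01 -3.15461507e-01 -5.30562601e-04]
 [-3.15461941e-01 -9.48936369e-01 -1.87916842e-03]
 [ 8.93351551e-05  1.95058706e-03 -9.99998094e-01]] 0.9998917349157691
```

View pics/top0.png

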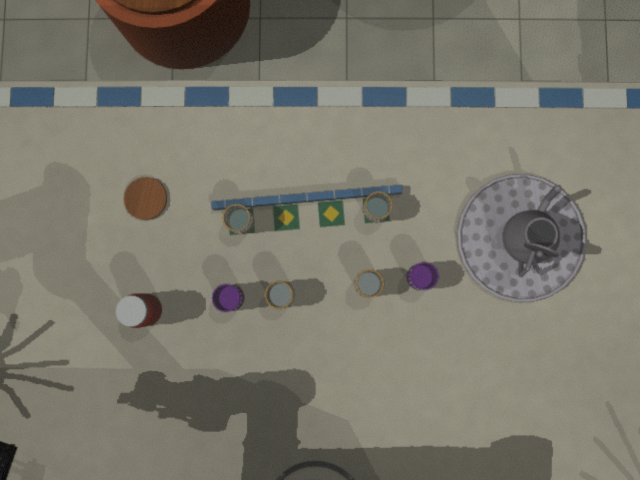

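View pics/scene0.png

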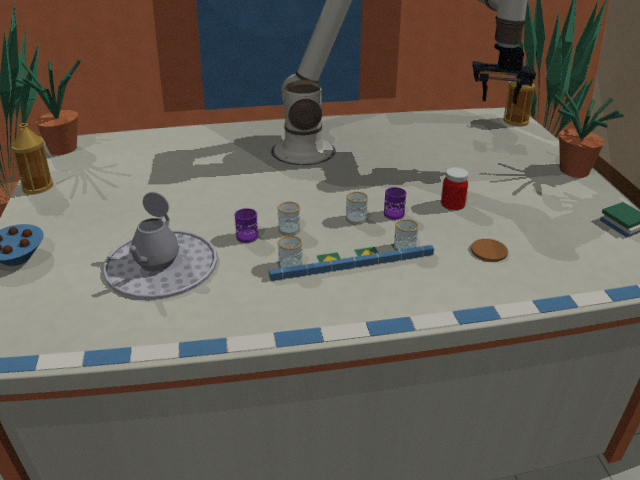

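The top picture shows the two middle tiles free (diamonds at about (287,217) and (331,214)), the stray glasses at about (280,294) and (369,283), purple look-alikes on their outer sides, and row glasses on the end tiles. I'll enlarge it to read pixels more closely.

```bash
python3 - <<'E'
import cv2
a=cv2.imread('pics/top0.png')[175:325,205:405]
a=cv2.convertScaleAbs(cv2.resize(a,None,fx=4,fy=4,interpolation=cv2.INTER_CUBIC),alpha=1.5)
for i in range(0,200,20): cv2.line(a,(i*4,0),(i*4,6),(0,0,255),1);cv2.putText(a,str(205+i),(i*4,18),0,.4,(0,0,255))
for i in range(0,150,20): cv2.putText(a,'-'+str(175+i),(0,i*4+4),0,.4,(0,0,255))
cv2.imwrite('pics/crop0.png',a)
E
```

```text
(no output)
```

View pics/crop0.png

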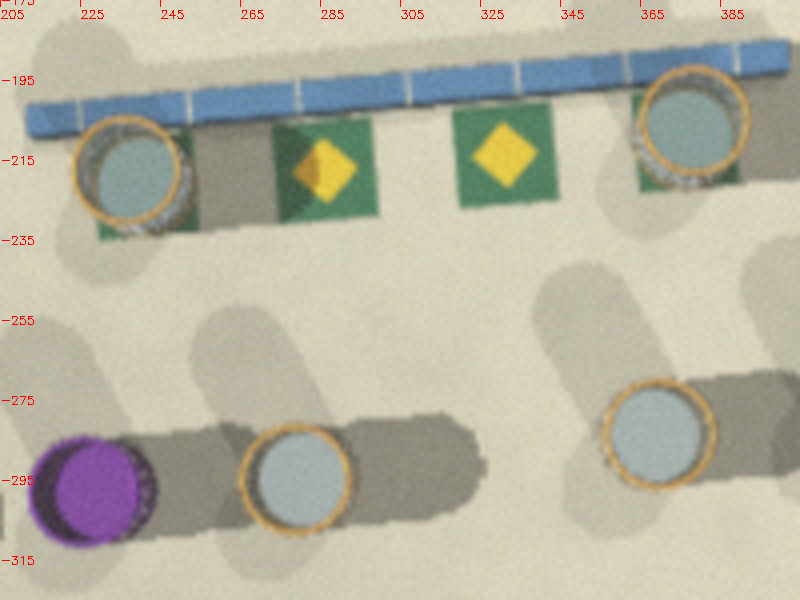

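```bash
python3 - <<'E'
from h import *
c=grab('top')
f=lambda x,y,z:pix2w(c,205+x/4,175+y/4,z)[:2]*1000
P={}
for n,x,y,z in [('strayL',295,481,.072),('strayR',659,434,.072),('rowL',127,171,.072),('rowR',694,121,.072),('tileL',325,170,0),('tileR',505,155,0),('purpL',83,492,.072)]:
    P[n]=f(x,y,z);print(n,P[n].round(1))
p=pix2w(c,422,277,.072)*1000;print('purpR',p.round(1))
# kerb top edges ends (far edge / near edge), z=.022
for q in [(26,104),(788,40),(32,138),(790,70)]: print('kerb',f(*q,.022).round(1))
d=P['tileL']-P['tileR'];print(np.hypot(*d),np.degrees(np.arctan2(-d[0],d[1])))
d=P['rowL']-P['rowR'];print(np.hypot(*d),np.degrees(np.arctan2(-d[0],d[1])))
th=np.arctan2(-d[0],d[1]);R=np.array([[np.cos(th),-np.sin(th)],[np.sin(th),np.cos(th)]])
o=(P['tileL']+P['tileR'])/2
for n in P: print(n,(R.T@(P[n]-o)).round(1))
E
```

```text
strayL [461.3  76.8]
strayR [ 486.5 -111.7]
rowL [622.7 166.9]
rowR [ 650.3 -130.3]
tileL [632.7  68.2]
tileR [641.5 -31.4]
purpL [455.  186.8]
purpR [ 500.5 -220.2   72. ]
kerb [665.6 230.6]
kerb [ 702.6 -185.8]
kerb [646.9 226.9]
kerb [ 686.  -186.8]
100.00281142262283 5.038345839943557
298.4020103345798 5.316199938074034
strayL [-169.7   74.4]
strayR [-162.  -115.6]
rowL [ -0.6 149.1]
rowR [  -0.6 -149.3]
tileL [ 0.2 50. ]
tileR [ -0.2 -50. ]
purpL [-165.8  184.5]
```

The reconstruction fits the drawing: tile spacing is 100.0 mm and the row is turned about 5.2°. I'll use a half-closed gripper (about 40 mm) as a two-finger cradle behind each glass, with the tool square to the row.

```bash
python3 -m jog '{"delta_pos":[[14,-35,0],[14,-35,0],[14,-35,0],[14,-35,0],[14,-35,0],[14,-35,0],[14,-35,0],[14,-35,0],[14,-35,0],[14,-35,0]],"rot":[[0,0,2.36],[0,0,2.36],[0,0,2.36],[0,0,2.36],[0,0,2.36],[0,0,2.36],[0,0,2.36],[0,0,2.36],[0,0,2.36],[0,0,2.36]],"grip":[46,46,46,46,46,46,46,46,46,46]}'
python3 -m jog '{"delta_pos":[[14,-34,-10],[14,-34,-10],[14,-34,-15],[14,-34,-15],[14,-34,-15],[0,0,0],[0,0,0]],"rot":[[0,0,0],[0,0,0],[0,0,0],[0,0,0],[0,0,0],[0,0,0],[0,0,0]],"grip":[46,46,46,46,46,46,46]}'
python3 - <<'E'
from h import *
s=r.sense();R=np.array(s['ee_rot']);print(s['time_s'],s['tcp_pos'],R.round(3).tolist(),np.degrees(np.arctan2(R[1,0],R[0,0])),s['gripper_width'],s['wrist_force'])
E
```

```text
time_s: 0.98
tcp_pos: [0.3371, 0.2412, 0.2174]
ee_rot: [[0.996, 0.094, 0.0], [0.094, -0.996, 0.0], [0.0, -0.0, -1.0]]
wrist_force: [0.8, 1.1, 0.2]
gripper_width: 0.468
time_s: 1.57
tcp_pos: [0.4067, 0.0709, 0.1513]
ee_rot: [[0.996, 0.086, -0.002], [0.086, -0.996, -0.001], [-0.003, 0.001, -1.0]]
wrist_force: [-0.2, 0.6, 0.1]
gripper_width: 0.457
1.5667 [0.40670632 0.07089331 0.15134643] [[0.996, 0.086, -0.002], [0.086, -0.996, -0.001], [-0.003, 0.001, -1.0]] 4.942844316185617 0.45702442313394775 [-0.17982805  0.64039992  0.10911427]
```

```bash
python3 -m jog '{"delta_pos":[[0,0,-25],[0,0,-25],[0,0,-25],[0,0,-20],[0,0,-14],[0,0,0],[5,0,0],[5,0,0],[5,0,0],[5,-0.2,0]],"rot":[[0,0,0],[0,0,0],[0,0,0],[0,0,0],[0,0,0],[0,0,0],[0,0,0],[0,0,0],[0,0,0],[0,0,0]],"grip":[46,46,46,46,46,46,46,46,46,46]}'
python3 -m jog '{"delta_pos":[[5,-0.2,0],[5,-0.2,0],[5,-0.2,0],[5,-0.2,0],[5,-0.2,0],[5,-0.2,0],[5,-0.2,0],[5,-0.2,0],[5,-0.2,0],[0,0,0]],"rot":[[0,0,0],[0,0,0],[0,0,0],[0,0,0],[0,0,0],[0,0,0],[0,0,0],[0,0,0],[0,0,0],[0,0,0]],"grip":[46,46,46,46,46,46,46,46,46,46]}'
python3 - <<'E'
from h import *
a=grab('wrist')['frame'];b=grab('top')['frame'][170:330,200:410]
b=cv2.resize(b,None,fx=3,fy=3)
a=cv2.resize(a,(400,300));o=np.zeros((780,640,3),np.uint8)
cv2.imwrite('pics/w1.png',np.vstack([cv2.resize(a,(360,270)),cv2.resize(b,(360,274))])[:,:,::-1])
cv2.imwrite('pics/t1.png',b[:,:,::-1])
E
```

```text
time_s: 2.4
tcp_pos: [0.4286, 0.0737, 0.0445]
ee_rot: [[0.996, 0.092, 0.003], [0.092, -0.996, 0.001], [0.003, -0.001, -1.0]]
wrist_force: [0.6, -0.3, 1.0]
gripper_width: 0.459
time_s: 3.23
tcp_pos: [0.4737, 0.0714, 0.0434]
ee_rot: [[0.996, 0.091, 0.002], [0.091, -0.996, 0.001], [0.002, -0.0, -1.0]]
wrist_force: [0.2, 0.0, 0.7]
gripper_width: 0.463
```

View pics/w1.png

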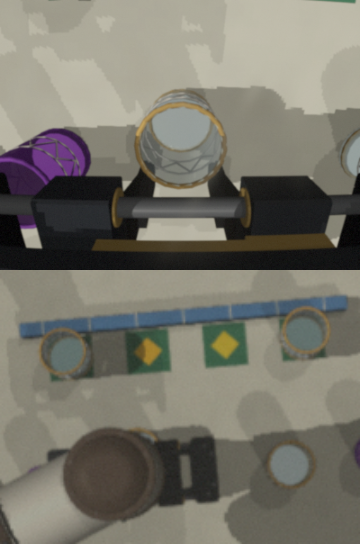

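The wrist view shows the glass held centrally between the two fingers, upright, with the purple glass well clear. I'll keep pushing.

```bash
python3 -m jog '{"delta_pos":[[5.8,-0.4,0],[5.8,-0.4,0],[5.8,-0.4,0],[5.8,-0.4,0],[5.8,-0.4,0],[5.8,-0.4,0],[5.8,-0.4,0],[5.8,-0.4,0],[5.8,-0.4,0],[5.8,-0.4,0]],"rot":[[0,0,0],[0,0,0],[0,0,0],[0,0,0],[0,0,0],[0,0,0],[0,0,0],[0,0,0],[0,0,0],[0,0,0]],"grip":[46,46,46,46,46,46,46,46,46,46]}'
python3 -m jog '{"delta_pos":[[5.8,-0.4,0],[5.8,-0.4,0],[5.8,-0.4,0],[5.8,-0.4,0],[5.8,-0.4,0],[5.8,-0.4,0],[5.8,-0.4,0],[5,-0.4,0],[4,-0.2,0],[0,0,0]],"rot":[[0,0,0],[0,0,0],[0,0,0],[0,0,0],[0,0,0],[0,0,0],[0,0,0],[0,0,0],[0,0,0],[0,0,0]],"grip":[46,46,46,46,46,46,46,46,46,46]}'
python3 - <<'E'
from h import *
a=grab('wrist','w2.png');s=r.sense();print(s['tcp_pos'])
c=grab('top')
E
```

```text
time_s: 4.17
tcp_pos: [0.5306, 0.067, 0.0433]
ee_rot: [[0.996, 0.091, -0.0], [0.091, -0.996, -0.0], [-0.0, -0.0, -1.0]]
wrist_force: [-2.2, -0.3, 1.7]
gripper_width: 0.46
time_s: 5.0
tcp_pos: [0.5809, 0.0638, 0.0433]
ee_rot: [[0.996, 0.091, 0.001], [0.091, -0.996, 0.0], [0.001, -0.0, -1.0]]
wrist_force: [0.2, -1.0, -0.0]
gripper_width: 0.457
[0.58041073 0.06379569 0.04318339]
```

View pics/w2.png

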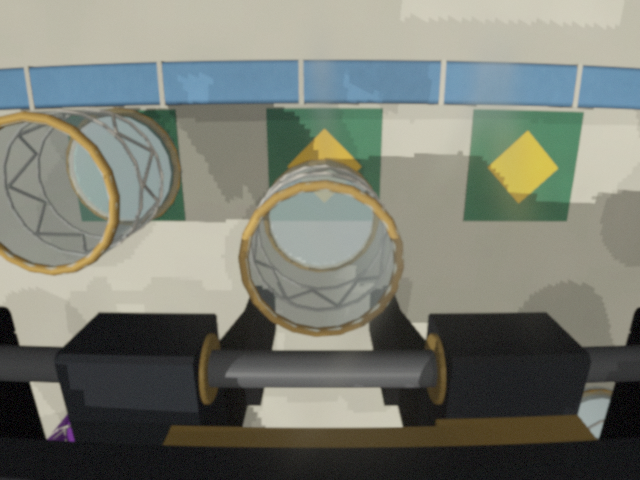

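Glass rim centre is at about (321,258), the tile diamond at (324,167); it is aligned laterally with some way to go. I'll compute the remainder.

```bash
cat >> h.py <<'E'
O=np.array([637.1,18.4]);th=np.radians(5.2);RR=np.array([[np.cos(th),-np.sin(th)],[np.sin(th),np.cos(th)]])
row=lambda p:(RR.T@(np.array(p)[:2]*1000-O)).round(1)
E
python3 - <<'E'
from h import *
c=grab('wrist');s=r.sense()
print('glass',row(pix2w(c,321,258,.072)),'diamond',row(pix2w(c,324,165,0)),row(pix2w(c,523,167,0)),'tcp',row(s['tcp_pos']),s['tcp_pos'])
for q in [(300,104),(30,108),(580,108)]: print('kerb foot',row(pix2w(c,*q,0)))
E
```

```text
glass [-21.1  51.3] diamond [ 1.2 50. ] [  1.  -50.7] tcp [-53.   50.3] [0.57977078 0.06372987 0.04316672]
kerb foot [30.4 61.6]
kerb foot [ 30.8 196.6]
kerb foot [ 30.6 -76.2]
```

```bash
python3 -m jog '{"delta_pos":[[4,0.3,0],[4,0.3,0],[4,0.3,0],[3,0.2,0],[2,0.1,0],[1,0.1,0],[0.5,0,0],[0,0,0]],"rot":[[0,0,0],[0,0,0],[0,0,0],[0,0,0],[0,0,0],[0,0,0],[0,0,0],[0,0,0]],"grip":[46,46,46,46,46,46,46,46]}'
python3 - <<'E'
from h import *
c=grab('wrist');cv2.imwrite('pics/w3.png',c['frame'][60:400,150:500,::-1]);s=r.sense();print(row(s['tcp_pos']),s['wrist_force'])
E
```

```text
time_s: 5.82
tcp_pos: [0.5982, 0.065, 0.0433]
ee_rot: [[0.996, 0.091, -0.0], [0.091, -0.996, 0.0], [-0.0, -0.0, -1.0]]
wrist_force: [-0.8, -0.7, 0.5]
gripper_width: 0.457
[-34.5  50. ] [-1.45083086  0.22963597  0.63868961]
```

View pics/w3.png

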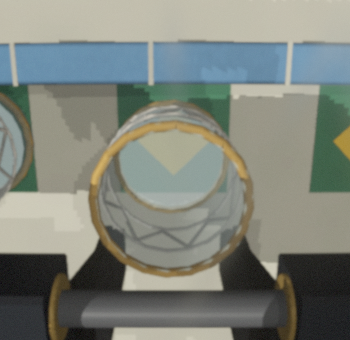

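The rim centre is unchanged in the gripper (≈(322,259) full-frame), so the glass is about 2.5–3 mm short. I'll creep in while watching the force.

```bash
python3 -m jog '{"delta_pos":[[1,0.1,0],[1,0.1,0],[0,0,0],[0,0,0]],"rot":[[0,0,0],[0,0,0],[0,0,0],[0,0,0]],"grip":[46,46,46,46]}'
python3 -m jog '{"delta_pos":[[0.5,0,0],[0.5,0.1,0],[0,0,0],[0,0,0]],"rot":[[0,0,0],[0,0,0],[0,0,0],[0,0,0]],"grip":[46,46,46,46]}'
python3 -c "
from h import *
s=r.sense();print(row(s['tcp_pos']),s['wrist_force'])"
```

```text
time_s: 6.2
tcp_pos: [0.6003, 0.0652, 0.0434]
ee_rot: [[0.996, 0.091, 0.0], [0.091, -0.996, 0.0], [0.0, -0.0, -1.0]]
wrist_force: [-0.7, -0.3, 1.0]
gripper_width: 0.462
time_s: 6.53
tcp_pos: [0.6013, 0.0653, 0.0434]
ee_rot: [[0.996, 0.091, 0.0], [0.091, -0.996, 0.0], [0.0, -0.0, -1.0]]
wrist_force: [-1.8, 0.1, 1.2]
gripper_width: 0.463
[-31.4  50. ] [-1.81955402  0.13667051  1.15152346]
```

```bash
python3 -m jog '{"delta_pos":[[-4,-0.4,0],[-10,-0.9,0],[-13,-1.2,0],[-13,-1.2,0],[0,0,20],[0,0,30],[0,0,30],[-15,-22,0],[-25,-36,0],[-25,-36,0]],"rot":[[0,0,0],[0,0,0],[0,0,0],[0,0,0],[0,0,0],[0,0,0],[0,0,0],[0,0,0],[0,0,0],[0,0,0]],"grip":[46,46,46,46,46,46,46,46,46,46]}'
python3 -m jog '{"delta_pos":[[-25,-36,0],[-25,-36,0],[-10,-12,0],[0,0,0],[0,0,0]],"rot":[[0,0,0],[0,0,0],[0,0,0],[0,0,0],[0,0,0]],"grip":[46,46,46,46,46]}'
python3 - <<'E'
from h import *
s=r.sense();print(s['tcp_pos'])
a=grab('top')['frame'][175:325,205:405]
a=cv2.convertScaleAbs(cv2.resize(a,None,fx=4,fy=4,interpolation=cv2.INTER_CUBIC),alpha=1.5)
cv2.imwrite('pics/t2.png',a[:,:,::-1])
E
```

```text
time_s: 7.37
tcp_pos: [0.499, -0.0288, 0.124]
ee_rot: [[0.996, 0.093, 0.004], [0.093, -0.996, 0.001], [0.004, -0.001, -1.0]]
wrist_force: [0.8, -0.8, -0.1]
gripper_width: 0.464
time_s: 7.78
tcp_pos: [0.4417, -0.1097, 0.1239]
ee_rot: [[0.996, 0.09, 0.003], [0.09, -0.996, 0.0], [0.003, 0.0, -1.0]]
wrist_force: [0.3, 1.0, 0.8]
gripper_width: 0.457
[ 0.44167722 -0.10974858  0.123853  ]
```

View pics/t2.png

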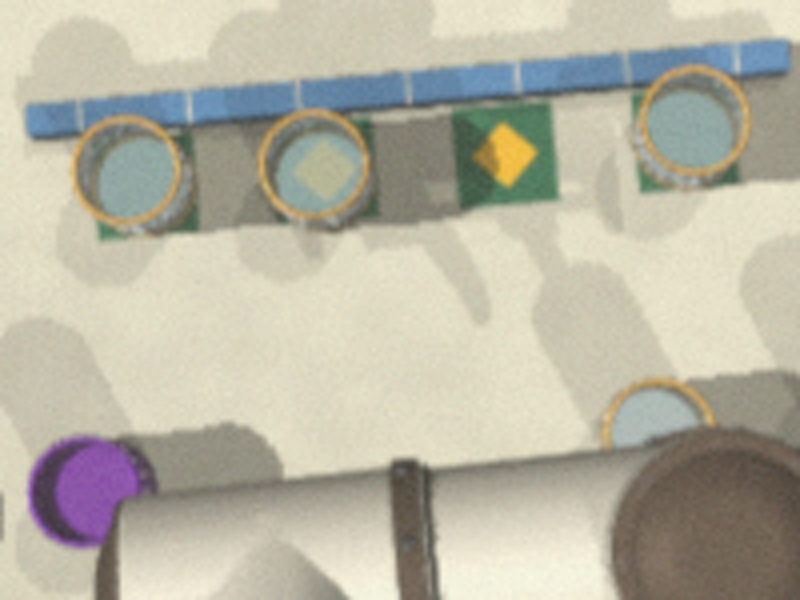

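```bash
python3 - <<'E'
from h import *
c=grab('top')
f=lambda x,y,z:row(pix2w(c,205+x/4,175+y/4,z))
print(f(315,165,.072),f(127,171,.072),f(694,121,.072),f(505,155,0))
# through-glass diamond + inner floor ellipse
print(f(325,170,0), f(320,168,0.004))
# sub-pixel: rim by warm-colour mask
F=c['frame'].astype(int);m=((F[...,0]-F[...,2])>45).astype(np.uint8)
for n,(x,y) in dict(L=(127,171),G=(315,165),R=(694,121)).items():
    u,v=205+x/4,175+y/4;ys,xs=np.nonzero(m)
    d=np.hypot(xs-u,ys-v);k=(d>11.5)&(d<16.5)
    A=np.c_[xs[k],ys[k],np.ones(k.sum())];q=np.linalg.lstsq(A,xs[k]**2+ys[k]**2,rcond=None)[0]/[2,2,1]
    print(n,k.sum(),q[:2],np.sqrt(q[2]+q[0]**2+q[1]**2),row(pix2w(c,q[0],q[1],.072)))
E
```

```text
[-6.3 50.6] [ -0.9 149.1] [  -0.3 -149.3] [ -0.1 -50. ]
[ 0.1 50. ] [ 1.  52.4]
L 83 [235.8872468  217.09383572] 13.003911777029021 [  0.6 150.9]
G 83 [282.93454467 215.63359081] 13.02763754750832 [-4.9 52.2]
R 89 [378.26926632 204.6870864 ] 13.02172984537414 [   0.9 -148.9]
```

By the top view (relative to the row glasses) the left glass is still about 5 mm short, and the kerb hasn't been felt. I'll touch it up later with a force-guided nudge; now the right glass.

```bash
python3 -m jog '{"delta_pos":[[-12,-7,0],[0,0,-25],[0,0,-25],[0,0,-20],[0,0,-11],[0,0,0],[5,0.5,0],[5,0.5,0],[5,0.4,0],[5,0.4,0]],"rot":[[0,0,0],[0,0,0],[0,0,0],[0,0,0],[0,0,0],[0,0,0],[0,0,0],[0,0,0],[0,0,0],[0,0,0]],"grip":[46,46,46,46,46,46,46,46,46,46]}'
python3 -m jog '{"delta_pos":[[5,0.4,0],[5,0.4,0],[5,0.4,0],[5,0.4,0],[0,0,0]],"rot":[[0,0,0],[0,0,0],[0,0,0],[0,0,0],[0,0,0]],"grip":[46,46,46,46,46]}'
python3 - <<'E'
from h import *
c=grab('wrist');cv2.imwrite('pics/w4.png',cv2.resize(c['frame'],(480,360))[:,:,::-1]);s=r.sense();print(row(s['tcp_pos']),s['wrist_force'])
E
```

```text
time_s: 8.72
tcp_pos: [0.4507, -0.1142, 0.0433]
ee_rot: [[0.996, 0.091, 0.003], [0.091, -0.996, 0.0], [0.003, 0.0, -1.0]]
wrist_force: [0.2, -1.1, -0.2]
gripper_width: 0.457
time_s: 9.13
tcp_pos: [0.47, -0.1129, 0.0424]
ee_rot: [[0.996, 0.091, 0.001], [0.091, -0.996, -0.0], [0.001, 0.0, -1.0]]
wrist_force: [-0.7, -0.0, 0.1]
gripper_width: 0.462
[-178.7 -115.5] [ 0.34984589 -0.26005177  0.3820811 ]
```

View pics/w4.png

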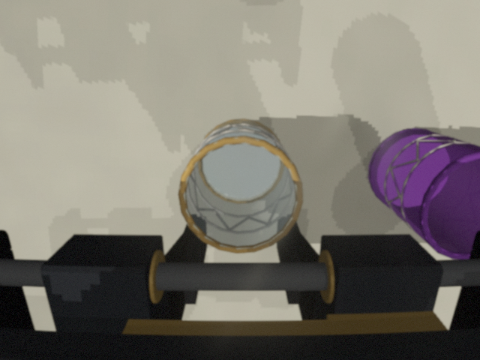

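The glass is seated symmetrically in the cradle (rim centre ≈(321,260) full-frame), with the purple one clear. Next is the diagonal push, then straight.

```bash
python3 -m jog '{"delta_pos":[[5,3.2,0],[5,3.2,0],[5,3.2,0],[5,3.2,0],[5,3.2,0],[5,3.2,0],[5,3.2,0],[5,3.2,0],[5,3.2,0],[5,3.2,0]],"rot":[[0,0,0],[0,0,0],[0,0,0],[0,0,0],[0,0,0],[0,0,0],[0,0,0],[0,0,0],[0,0,0],[0,0,0]],"grip":[46,46,46,46,46,46,46,46,46,46]}'
python3 -m jog '{"delta_pos":[[5,3.3,0],[5,3.3,0],[5,3.3,0],[5,3.3,0],[5,3.3,0],[5,3.3,0],[5,3.3,0],[5,3.3,0],[5,3.3,0],[5,3.3,0]],"rot":[[0,0,0],[0,0,0],[0,0,0],[0,0,0],[0,0,0],[0,0,0],[0,0,0],[0,0,0],[0,0,0],[0,0,0]],"grip":[46,46,46,46,46,46,46,46,46,46]}'
python3 -m jog '{"delta_pos":[[4,2.6,0],[4,2.6,0],[3,1.5,0],[0,0,0]],"rot":[[0,0,0],[0,0,0],[0,0,0],[0,0,0]],"grip":[46,46,46,46]}'
python3 - <<'E'
from h import *
c=grab('wrist');cv2.imwrite('pics/w5.png',cv2.resize(c['frame'],(480,360))[:,:,::-1]);s=r.sense();print(row(s['tcp_pos']),s['wrist_force'])
E
```

```text
time_s: 10.02
tcp_pos: [0.5196, -0.0805, 0.0423]
ee_rot: [[0.996, 0.091, -0.0], [0.091, -0.996, -0.0], [-0.0, 0.0, -1.0]]
wrist_force: [-0.3, -0.4, 1.4]
gripper_width: 0.462
time_s: 10.85
tcp_pos: [0.5696, -0.0476, 0.0423]
ee_rot: [[0.996, 0.091, -0.0], [0.091, -0.996, 0.0], [-0.0, -0.0, -1.0]]
wrist_force: [-1.8, -0.9, 1.0]
gripper_width: 0.461
time_s: 11.18
tcp_pos: [0.581, -0.0407, 0.0423]
ee_rot: [[0.996, 0.091, 0.001], [0.091, -0.996, 0.0], [0.001, -0.0, -1.0]]
wrist_force: [-1.0, -0.8, -0.2]
gripper_width: 0.458
[-61.6 -53.9] [-0.59237042  0.41910296 -0.6240557 ]
```

View pics/w5.png

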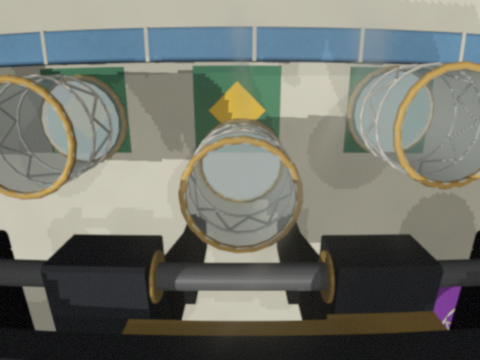

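The glass is centred in the cradle, a little right of the diamond ((237,108) in this picture) and about 35 mm short. Next I push straight with a slight left drift, then creep to the kerb.

```bash
python3 -m jog '{"delta_pos":[[5,1.1,0],[5,1.1,0],[5,1.1,0],[5,1.1,0],[5,1,0],[3,0.5,0],[1.5,0.2,0],[0,0,0]],"rot":[[0,0,0],[0,0,0],[0,0,0],[0,0,0],[0,0,0],[0,0,0],[0,0,0],[0,0,0]],"grip":[46,46,46,46,46,46,46,46]}'
python3 -m jog '{"delta_pos":[[1,0.1,0],[1,0.1,0],[0.5,0,0],[0,0,0],[0,0,0]],"rot":[[0,0,0],[0,0,0],[0,0,0],[0,0,0],[0,0,0]],"grip":[46,46,46,46,46]}'
python3 -c "
from h import *
s=r.sense();print(row(s['tcp_pos']),s['wrist_force'])"
```

```text
time_s: 11.9
tcp_pos: [0.6101, -0.035, 0.0422]
ee_rot: [[0.996, 0.091, 0.001], [0.091, -0.996, 0.0], [0.001, -0.0, -1.0]]
wrist_force: [-0.8, -0.2, -0.6]
gripper_width: 0.459
time_s: 12.32
tcp_pos: [0.612, -0.0349, 0.0424]
ee_rot: [[0.996, 0.091, 0.0], [0.091, -0.996, 0.0], [0.0, -0.0, -1.0]]
wrist_force: [-2.4, -0.4, 2.0]
gripper_width: 0.461
[-29.8 -50.8] [-2.4396671  -0.35547553  2.04213391]
```

```bash
python3 -m jog '{"delta_pos":[[0.5,0,0],[0.5,0.1,0],[0,0,0]],"rot":[[0,0,0],[0,0,0],[0,0,0]],"grip":[46,46,46]}'
python3 -c "
from h import *
s=r.sense();print(row(s['tcp_pos']),s['wrist_force'])"
```

```text
time_s: 12.57
tcp_pos: [0.6132, -0.0348, 0.0424]
ee_rot: [[0.996, 0.091, 0.0], [0.091, -0.996, 0.0], [0.0, 0.0, -1.0]]
wrist_force: [-1.7, 0.0, 0.2]
gripper_width: 0.461
[-28.6 -50.8] [-1.69559716  0.02951127  0.22438918]
```

Continuing to creep in 0.5 mm steps.

```bash
for i in 1; do python3 -m jog '{"delta_pos":[[0.5,0,0],[0.5,0.1,0],[0,0,0]],"rot":[[0,0,0],[0,0,0],[0,0,0]],"grip":[46,46,46]}'; done | grep -v rot
python3 -m jog '{"delta_pos":[[0.5,0.1,0],[0,0,0]],"rot":[[0,0,0],[0,0,0]],"grip":[46,46]}'|grep -v rot
python3 - <<'E'
from h import *
c=grab('wrist');cv2.imwrite('pics/w6.png',cv2.resize(c['frame'][20:380,60:580],None,fx=1.4,fy=1.4)[:,:,::-1]);s=r.sense();print(row(s['tcp_pos']),s['wrist_force'])
E
```

```text
time_s: 12.82
tcp_pos: [0.6143, -0.0347, 0.0423]
wrist_force: [-0.5, -0.3, 0.5]
gripper_width: 0.464
time_s: 12.98
tcp_pos: [0.6144, -0.0346, 0.0423]
wrist_force: [-1.9, -0.8, 1.3]
gripper_width: 0.46
[-27.4 -50.8] [-1.96479541 -0.07438731  2.49654548]
```

View pics/w6.png

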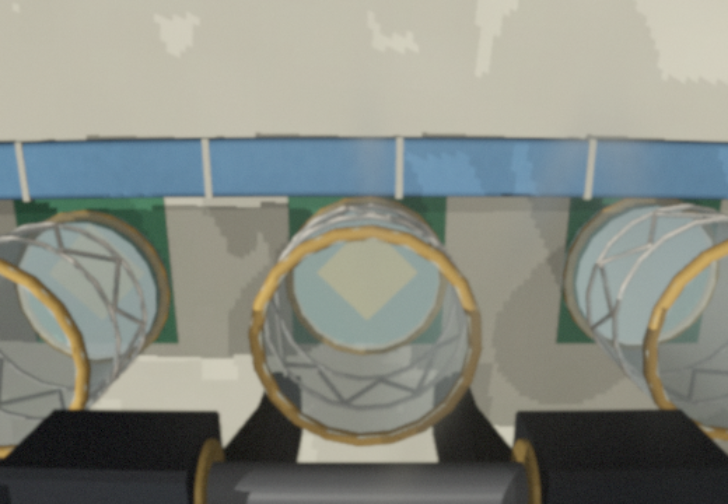

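The foot ring is practically at the kerb and centred on the diamond (≈(367,273) in the picture). The left glass's foot (≈y 210 vs kerb 198) is indeed about 5 mm short. I back off and nudge the left one.

```bash
python3 -m jog '{"delta_pos":[[-4,-0.4,0],[-10,-0.9,0],[-14,-1.2,0],[-14,-1.3,0],[-2.2,25,0],[-2.3,25,0],[-2.3,25,0],[-2.3,25.6,0],[0,0,0],[0,0,0]],"rot":[[0,0,0],[0,0,0],[0,0,0],[0,0,0],[0,0,0],[0,0,0],[0,0,0],[0,0,0],[0,0,0],[0,0,0]],"grip":[46,46,46,46,46,46,46,46,46,46]}'|grep -v rot
python3 -c "
from h import *
s=r.sense();print(row(s['tcp_pos']))"
```

```text
time_s: 13.87
tcp_pos: [0.564, 0.0637, 0.0426]
wrist_force: [-0.1, 0.2, -0.1]
gripper_width: 0.466
[-68.7  51.7]
```

```bash
python3 -m jog '{"delta_pos":[[8,0.2,0],[8,0.2,0],[8,0.4,0],[6,0.5,0],[4,0.4,0],[2,0.2,0],[1,0.1,0],[0,0,0]],"rot":[[0,0,0],[0,0,0],[0,0,0],[0,0,0],[0,0,0],[0,0,0],[0,0,0],[0,0,0]],"grip":[46,46,46,46,46,46,46,46]}'|grep -v rot
python3 -m jog '{"delta_pos":[[1,0.1,0],[1,0.1,0],[1,0.1,0],[0.5,0,0],[0.5,0.1,0],[0,0,0]],"rot":[[0,0,0],[0,0,0],[0,0,0],[0,0,0],[0,0,0],[0,0,0]],"grip":[46,46,46,46,46,46]}'|grep -v rot
python3 -c "
from h import *
s=r.sense();print(row(s['tcp_pos']),s['wrist_force'])"
```

```text
time_s: 14.53
tcp_pos: [0.6004, 0.064, 0.0421]
wrist_force: [-0.4, 0.4, 0.1]
gripper_width: 0.461
time_s: 15.03
tcp_pos: [0.6043, 0.0645, 0.0424]
wrist_force: [-2.8, -0.7, 1.7]
gripper_width: 0.461
[-28.5  48.9] [-2.78983951 -0.71540353  1.69698995]
```

Another 1 mm, then retreat, clear the top view and check.

```bash
python3 -m jog '{"delta_pos":[[0.5,0.1,0],[0.5,0,0],[0,0,0]],"rot":[[0,0,0],[0,0,0],[0,0,0]],"grip":[46,46,46]}'|grep -v rot
python3 -m jog '{"delta_pos":[[-4,-0.4,0],[-12,-1.1,0],[-20,-1.8,0],[-20,-1.8,0],[-20,-1.8,20],[0,0,30],[0,0,30],[-20,0,20],[0,0,0],[0,0,0]],"rot":[[0,0,0],[0,0,0],[0,0,0],[0,0,0],[0,0,0],[0,0,0],[0,0,0],[0,0,0],[0,0,0],[0,0,0]],"grip":[46,46,46,46,46,46,46,46,46,46]}'|grep -v rot
python3 - <<'E'
from h import *
c=grab('top')
a=c['frame'][175:325,205:405]
a=cv2.convertScaleAbs(cv2.resize(a,None,fx=4,fy=4,interpolation=cv2.INTER_CUBIC),alpha=1.5)
cv2.imwrite('pics/t3.png',a[:,:,::-1])
F=c['frame'].astype(int);m=((F[...,0]-F[...,2])>45).astype(np.uint8)
for n,(x,y) in dict(L=(127,171),GL=(315,155),GR=(505,138),R=(694,121)).items():
    u,v=205+x/4,175+y/4;ys,xs=np.nonzero(m)
    for _ in range(3):
        d=np.hypot(xs-u,ys-v);k=(d>11)&(d<15.5)
        A=np.c_[xs[k],ys[k],np.ones(k.sum())];q=np.linalg.lstsq(A,xs[k]**2+ys[k]**2,rcond=None)[0]/[2,2,1];u,v=q[:2]
    print(n,k.sum(),np.sqrt(q[2]+q[0]**2+q[1]**2),row(pix2w(c,u,v,.072)))
E
```

```text
time_s: 15.28
tcp_pos: [0.6056, 0.0646, 0.0424]
wrist_force: [-2.1, 0.3, 2.7]
gripper_width: 0.459
time_s: 16.12
tcp_pos: [0.51, 0.0582, 0.1437]
wrist_force: [1.0, 0.2, -0.3]
gripper_width: 0.462
L 71 13.042473095358414 [  0.8 150.9]
GL 76 13.066248648750472 [ 0.6 51.6]
GR 94 13.011715656173159 [ -0.7 -48.6]
R 101 13.006890527837022 [   0.8 -148.9]
```

View pics/t3.png

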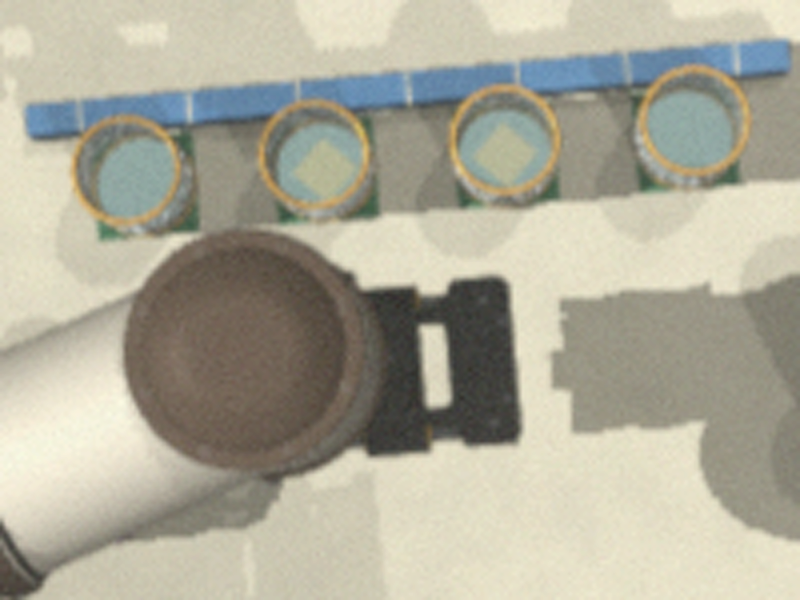

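All four glasses stand in line. The two pushed ones are at the kerb, centred over their diamonds, and in line with the row glasses to about 1.5 mm. The arm is clear, so I'll hand in.

```bash
python3 -c "
from station import finish_job
print(finish_job())"
```

```text
the job is handed in; nothing more can be done
None
```

I pushed both stray glasses onto the two free middle tiles, using the half-closed fingers as a cradle behind each one, and handed the job in at about 16 s of the 69 s allowed.

**Final check:** In the last top picture, the glasses measured +0.6 mm (left) and -0.7 mm (right) towards the kerb, and both were within 2 mm of centre along the row. The two row glasses had not moved measurably from the earlier picture. Every wrist-force reading was 3 N or less, though I only saw it at the end of each move. The teapot, jar and coaster were never approached, but I did not re-measure them at the end.

**One disagreement:** After the first push, the wrist camera said the left glass was in place, but the top camera showed it about 5 mm short of the kerb. A closer wrist picture agreed with the top camera, so I nudged it again. I never felt clear contact with the kerb, so the distance to the kerb rests on the pictures alone.

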